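Exchange the bottom weight of a dead-weight tester for check weighing

TASK

The bottom disc of the weight stack on the dead-weight tester is due for check weighing. Lay the two smaller discs above it side by side on the rubber mat, set the bottom disc in the middle of the balance pan, then put the spare disc from the wooden tray on the tester's carrier in its place and stack the middle and top discs back on it, in their old order and centred over the carrier. Set every weight down flat and gently, without dropping it, and do not disturb the loose dial gauge or the green transmitter on the bench.

Things in the scene. Friction and masses are not known exactly. Their poses are not given: they have to be found in the camera images.
- tester: Dead-weight tester, fixed: green base (x -45 to 205, y -140 to 140 mm in its frame, 45 high), brass column with a flat round carrier, 58 mm across, that does not move. Origin at bench height on the column axis, z up; carrier top 150 mm above it. Other parts (x, y, height): valve wheel 25, 100, 112; screw press x 95, 95, its wheel at y -190, 115; reservoir 165, -75, 138; dial gauge 155, 88, 215.
- mat: Flat black rubber mat, fixed, 120 mm (its x) by 180 mm (its y), 4 mm thick. Origin at the centre of its underside, z up. The side area for the two smaller discs.
- balance: White electronic balance, fixed, with a round steel pan of 108 mm diameter. Origin on the bench straight below the pan's centre, z up; the pan's flat top is 66 mm above it and does not give. The housing, 46 mm high, reaches from x = -125 mm (display end) to +60 mm and y = -70 to +70 mm of its frame.
- tray: Open wooden tray, fixed, 150 x 150 mm outside, walls 5 mm thick and 14 mm high, grey floor 5 mm above the bench. Origin at the centre of its underside, z up. The spare disc lies in it.
- due_weight: The bottom disc of the stack on the tester, due for check weighing: plain steel, 62 mm diameter, 18 mm thick, about 0.43 kg, sides straight, flat above and below (the fine rings on its top are flush). Origin at the centre of its underside, z up. It stands out 6 mm all round under the middle disc and 2 mm over the carrier's edge.
- middle_weight: The middle disc of the stack: steel, 50 mm diameter, 18 mm thick, about 0.28 kg, flat. Origin at the centre of its underside, z up.
- top_weight: The top disc of the stack: steel, 38 mm diameter, 18 mm thick, about 0.16 kg, flat. Origin at the centre of its underside, z up.
- spare_weight: The spare disc, lying in the wooden tray: steel, same size as the bottom disc (62 mm diameter, 18 mm thick, about 0.43 kg). Origin at the centre of its underside, z up.
- loose_gauge: Bystander: a dial gauge lying loose on its back, white face up, 100 mm diameter, 33 mm high, with a brass stem 35 mm long. Origin at the centre of its underside. Leave it where it is.
- transmitter: Bystander: a green pressure transmitter standing loose on its round cover, 84 mm diameter, 98 mm high, with two white glands and a steel neck sticking out at the sides to 62 mm from its axis. Origin at the centre of its underside. Leave it where it is.
Things that resemble listed ones, but are neither listed nor needed, are in the scene too. Several things have the shape of the mat; the one meant has the colours described above.

How it is judged:
On the way, in this order (a step that is already met when the one before it is completed fails the run):
1. the middle and top discs lie flat, released, side by side on the mat (z of middle_weight in the frame of mat between 0.001 and 0.009 m and x of middle_weight in the frame of mat between -0.038 and 0.038 m and y of middle_weight in the frame of mat between -0.068 and 0.068 m and contact force between the fingers and middle_weight below 0.1 N and linear speed of each of middle_weight, top_weight below 0.02 m/s and angle between each of middle_weight, top_weight's own z axis and vertical below 0.06 rad and z of top_weight in the frame of mat between 0.001 and 0.009 m and x of top_weight in the frame of mat between -0.044 and 0.044 m and y of top_weight in the frame of mat between -0.074 and 0.074 m and contact force between the fingers and top_weight below 0.1 N), for 0.2 s.
2. the due disc lies flat, released, in the middle of the balance pan (horizontal distance between due_weight and balance below 0.015 m and z of due_weight in the frame of balance between 0.062 and 0.071 m and contact force between the fingers and due_weight below 0.1 N and linear speed of due_weight below 0.02 m/s and angle between due_weight's own z axis and vertical below 0.06 rad), for 0.2 s.
3. the spare disc lies flat and centred on the tester's carrier, released (horizontal distance between spare_weight and tester below 0.008 m and z of spare_weight in the frame of tester between 0.146 and 0.155 m and contact force between the fingers and spare_weight below 0.1 N and linear speed of spare_weight below 0.02 m/s and angle between spare_weight's own z axis and vertical below 0.06 rad), for 0.2 s.
4. the middle disc lies flat and centred on the spare disc, released (all of step 3 and horizontal distance between middle_weight and tester below 0.01 m and z of middle_weight in the frame of tester between 0.164 and 0.173 m and contact force between the fingers and middle_weight below 0.1 N and linear speed of middle_weight below 0.02 m/s and angle between middle_weight's own z axis and vertical below 0.06 rad), for 0.2 s.
At the end, for the whole second after the job is handed in: Due disc within 15 mm of the balance pan's centre; on the tester the spare disc within 8 mm of the carrier's axis, the middle disc on it and the top disc on that, each within 10 mm of the axis; all four flat (0.06 rad), released and at rest (all of step 2 and all of step 4 and horizontal distance between top_weight and tester below 0.01 m and z of top_weight in the frame of tester between 0.182 and 0.191 m and contact force between the fingers and top_weight below 0.1 N and linear speed of top_weight below 0.02 m/s and angle between top_weight's own z axis and vertical below 0.06 rad); the robot touches nothing.
It fails at once if the loose dial gauge or the transmitter was moved by more than 15 mm (distance of any of loose_gauge, transmitter from where it was at the start of the episode above 0.015 m).
It fails at once if the balance pan was struck or pressed hard by the disc (over 60 N) (contact force between due_weight and balance above 60 N).
It fails at once if a weight was dropped: it fell free of the fingers at over 0.5 m/s (a fall of about 13 mm) ((contact force between the fingers and due_weight below 0.1 N and linear speed of due_weight above 0.5 m/s) or (contact force between the fingers and middle_weight below 0.1 N and linear speed of middle_weight above 0.5 m/s) or (contact force between the fingers and top_weight below 0.1 N and linear speed of top_weight above 0.5 m/s) or (contact force between the fingers and spare_weight below 0.1 N and linear speed of spare_weight above 0.5 m/s)).
It fails at once if a weight was tipped over (angle between any of due_weight, middle_weight, top_weight, spare_weight's own z axis and vertical above 0.6 rad).
It also fails if it takes over 144 s, if anything falls off the work surface, if the arm or the gripper's body presses on something with over 40 N, if the wrist force passes 120 N, or if a joint passes its speed limit or range.

ROBOT

A 6-joint arm with a two-finger parallel gripper is mounted at the origin on the work surface. World frame = base frame: x ahead of the robot, y to its left, z up, the work surface at z = 0. Lengths are in m, angles in rad, forces in N, time in s.
With the tool pointing down it reaches from about 0.25 to 0.725 m from the base axis. Payload 9.7 kg.
Tool frame: the origin (TCP) lies on the centre line of the jaws, within the pads' length; the fingertips stand bot.nose_length ahead of it and the grasp point (between the pads) lies 2 mm behind it (bot.nose_length is the distance from the TCP to the fingertips, in m); z points along the fingers, y is the line along which they close (so a half turn about z gives the same grasp; the last joint's range is limited). The gripper opens to 85 mm and grips with 20 to 120 N. Pads are 22 mm wide; open, the fingers measure 114 mm over their backs; the gripper's body (76 mm by 85 mm) begins 54 mm behind the grasp point. The pads swing forward as they close: fully open they stand 13 mm farther back than shut.
Start: joints at [-1.29, 0.087, 0.176, 1.66, 0, 1.571], TCP at [0.152, -0.528, 0.248] pointing down, gripper open.
Joint ranges: [-3.13, 3.13], [-0.85, 1.81], [-1.15, 1.24], [-2.2, 2.28], [-1.44, 1.52], [-3.14, 3.14]. Speed limits (rad/s): [2.22, 2.22, 2.57, 3.14, 3.14, 3.14].

INTERFACE

Orientations are given as a unit quaternion [x, y, z, w].
In Python, from workcell import bot gives the robot as it stands. The module is installed in compiled form; this text tells all that it offers.
- The arm moves only by the shell command python3 -m handwheel 'ROWS'. ROWS is a JSON object of lists of equal length, an entry for each row: "offset": the shift along the tool's x, y, z in m, a list of three; "twist": the turn, a rotation vector about the tool's x, y, z in degrees, a list of three; "hand": the closure in counts, from 0 (fully open) to 255 (shut). A call has 1 to 10 rows; each row shifts and turns the commanded pose from where the row before left it, along the tool's axes as they then stand; what a row does not reach is not made up. A row lasts 1/12 s, in which the tool goes at most 41.7 mm and 7.16 degrees, less where a joint would pass 70% of its speed; a pose out of reach is approached as far as the arm can. A call is refused whole if a number of a shift passes 0.0417 or a number of a turn 7.16, either way. A call with a gripper value outside its range is refused whole. The fingers move at their own pace and stop on an object; the grip force is fixed at half the most. Time passes only in rows, so rows that do not move let the fingers close. It gives the time, the measured TCP pose, the force, the opening and the grip force at its end, in the units of the state.
- bot.get_state(): the state, without advancing time (a new reading comes with each control period).
- bot.snapshot(name): name is "side" or "top"; returns a dict with "frame" (480x640x3 uint8, red, green, blue), "z_map" (480x640 float32, m along the optical axis (not along the pixel's ray), 0 where there is no reading), "fx", "fy", "cx", "cy" (pixels), "dist_coeffs" ([k1, k2, p1, p2, k3] as OpenCV has them; the pictures are not rectified), "R" (3x3) and "t" (3): a world point X has camera coordinates R X + t. Camera axes: x right, y down, z forward; pixel columns grow to the right and rows downward; lengths in m; the calibration is good to about 2 mm. A picture is of the moment at which its call begins.
- bot.finish_job(): hands the job in; it is judged then, once.
The state is a dict: "time_s": time; "qpos": joint angles; "joint_vel": joint speeds; "joint_efforts": joint torques, N m; "ee_pos": TCP position; "tcp_rot": TCP orientation; "ft_force": force on the tool from outside, world axes, zero at the start; "torque": the same for the moment, N m; "finger_gap": finger opening in m; "grip_force": force on a finger pad.
Only numpy, scipy, OpenCV 4.12 (cv2) and the standard library are available. Lean on these libraries where they do the work, as an engineer would, in place of code of your own. Each camera call takes 0.05 s, during which the arm holds its last target. There are 200 camera calls.

## Working session

There is one attempt and no reset: what is moved stays moved. The work goes in short steps, Python scripts to look and compute and a shell command to move; the robot and the scene stay as the last step left them, time stands still between calls to the robot, and variables do not carry over. Pictures are saved under pics/ and viewed, at most 14 in all, crops included, and the job is handed in when it is done.

```bash
mkdir -p pics; python3 - <<'E'
from workcell import bot
import cv2,numpy as np
print(bot.get_state(),bot.nose_length)
for n in("top","side"):
    s=bot.snapshot(n); cv2.imwrite(f"pics/{n}0.png",s["frame"][:,:,::-1]); np.savez(f"{n}0.npz",**s)
    print({k:v for k,v in s.items() if k not in("frame","z_map")}, (s["z_map"]>0).mean())
E
```

```text
{'time_s': 0.0, 'qpos': array([-1.29001441e+00,  8.74566371e-02,  1.75115789e-01,  1.65981640e+00,
        1.05863778e-06,  1.57078758e+00]), 'joint_vel': array([-1.79964821e-03, -1.06439828e-03, -8.90586223e-05, -1.33739379e-03,
        2.66043951e-03,  7.98963142e-04]), 'joint_efforts': array([ 9.51065740e-04, -5.20396364e+01,  4.64801073e+01,  1.65152270e-02,
        2.10081871e-04,  1.98683028e-05]), 'ee_pos': array([ 0.15234823, -0.52825019,  0.24757554]), 'tcp_rot': array([ 9.90160524e-01,  1.39934536e-01, -9.46897860e-05, -6.73839069e-04]), 'ft_force': array([-0.55854827, -0.17900816, -0.11276798]), 'torque': array([ 0.0278787 , -0.02542286,  0.05465706]), 'grip_force': 0.0, 'finger_gap': 0.08528244225285833} 0.017
{'fx': 436.31618807008994, 'fy': 436.31618807008994, 'cx': 322.87699247984654, 'cy': 237.42175101707488, 'dist_coeffs': array([-0.09833154,  0.        ,  0.        ,  0.        ,  0.        ]), 'R': array([[ 0.02129324, -0.99952178, -0.02242323],
       [-0.99142224, -0.01821725, -0.12942207],
       [ 0.12895169,  0.0249867 , -0.99133603]]), 't': array([0.0076549 , 0.45484193, 1.05327346])} 0.9957779947916666
{'fx': 621.2096759415642, 'fy': 621.2096759415642, 'cx': 315.6878721431155, 'cy': 234.95654795108385, 'dist_coeffs': array([0.02714099, 0.        , 0.        , 0.        , 0.        ]), 'R': array([[-0.71346553, -0.70068922, -0.0012497 ],
       [-0.4238727 ,  0.43302037, -0.79550317],
       [ 0.55794164, -0.56703437, -0.60594814]]), 't': array([0.31483281, 0.2952605 , 1.03549053])} 0.996025390625
```

View pics/top0.png

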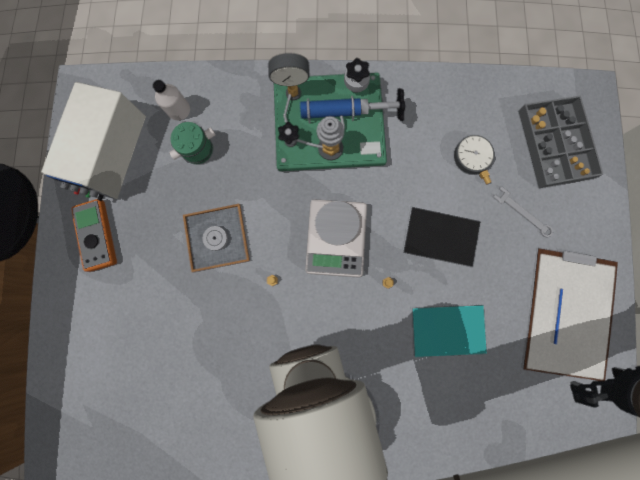

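View pics/side0.png

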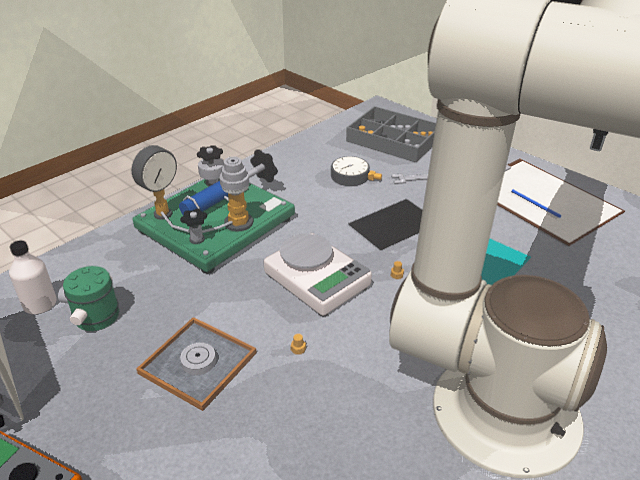

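The tester stack is at top (330,128), and the black mat at (442,237) fits the description; the teal one at (449,330) is the decoy. The balance pan is at (338,222), the wooden tray with the spare at (215,238), the loose gauge at (475,155) and the transmitter at (191,142). The grey compartment box at (560,140) is not the tray.

```bash
cat > h.py <<'E'
import cv2,numpy as np
def K(s): return np.array([[s["fx"],0,s["cx"]],[0,s["fy"],s["cy"]],[0,0,1.]])
def ray(s,uv,z):
    p=cv2.undistortPoints(np.array(uv,float).reshape(-1,1,2),K(s),s["dist_coeffs"])[:,0]
    d=np.c_[p,np.ones(len(p))]@s["R"]; c=-s["R"].T@s["t"]
    return c+d*((z-c[2])/d[:,2])[:,None]
def cloud(s):
    v,u=np.mgrid[:480,:640]; p=cv2.undistortPoints(np.c_[u.ravel(),v.ravel()].astype(float).reshape(-1,1,2),K(s),s["dist_coeffs"])[:,0]
    return ((np.c_[p,np.ones(len(p))]*s["z_map"].reshape(-1,1)-s["t"])@s["R"]).reshape(480,640,3)
def comps(m,minarea=30):
    return [max(cv2.findContours((l==i).astype(np.uint8),0,1)[0],key=len) for n,l,st,_ in [cv2.connectedComponentsWithStats(m.astype(np.uint8))] for i in range(1,n) if st[i,4]>minarea]
E
python3 - <<'E'
from h import *
s=dict(np.load("top0.npz")); P=cloud(s); f=s["frame"].astype(int); Z=P[...,2]
hsv=cv2.cvtColor(s["frame"],cv2.COLOR_RGB2HSV)
def box(a,b,c,d):
    m=np.zeros((480,640),bool); m[c:d,a:b]=1; return m
def rep(name,m,z):
    c=max(comps(m),key=cv2.contourArea); q=ray(s,c[:,0],z)[:,:2].astype(np.float32); r=cv2.minAreaRect(q); (cc,rr)=cv2.minEnclosingCircle(q)
    print(name,"rect",np.round(r[0],4),np.round(r[1],4),round(r[2],1),"circ",np.round(cc,4),round(rr,4))
rep("mat",box(395,490,195,275)&(hsv[...,2]<50),.004)
rep("teal",box(405,495,295,365)&(hsv[...,1]>120),.004)
rep("pan",box(300,380,190,285)&(Z>.056)&(Z<.076),.066)
rep("housing",box(300,380,190,285)&(Z>.035)&(Z<.076),.046)
rep("tray",box(175,255,195,280)&(hsv[...,1]>100),.014)
rep("spare",box(190,242,212,262)&(Z>.015)&(hsv[...,1]<90),.023)
rep("base",box(260,400,60,185)&(hsv[...,1]>90)&(hsv[...,0]>60)&(hsv[...,0]<90),.045)
for z0,z1,z in((.196,.212,.204),(.178,.194,.186),(.16,.175,.168)):
    m=box(308,352,100,165)&(Z>z0)&(Z<z1); print(m.sum()); 
    if m.sum()>30: rep(f"stack{z}",m,z)
rep("gauge",box(445,505,125,185)&(Z>.02),.033); rep("trans",box(160,225,110,175)&(Z>.085),.098)
s=dict(np.load("side0.npz"));P=cloud(s);Z=P[...,2]
for z0,z1,z in((.196,.212,.204),(.180,.192,.186),(.162,.174,.168)):
    m=box(210,258,140,215)&(Z>z0)&(Z<z1); q=P[m]; print("side",z,m.sum(),q.min(0).round(3),q.max(0).round(3))
rep("side top",box(222,248,150,175)&(Z>.2)&(Z<.21),.204)
I=np.hstack([cv2.resize(np.load("top0.npz")["frame"][95:165,290:370],(400,350)),cv2.resize(s["frame"][140:230,190:290],(390,350))]);cv2.imwrite("pics/stack.png",I[:,:,::-1])
E
```

```text
mat rect [ 0.4662 -0.2855] [0.1755 0.116 ] 79.1 circ [ 0.4666 -0.2866] 0.1034
teal rect [ 0.2301 -0.3018] [0.1181 0.1781] 3.1 circ [ 0.2298 -0.3016] 0.1045
pan rect [ 0.4871 -0.0162] [0.1049 0.1037] 1.1 circ [ 0.4865 -0.0163] 0.0539
housing rect [ 0.4533 -0.0146] [0.139  0.1839] 87.2 circ [ 0.453  -0.0142] 0.1113
tray rect [0.452  0.2911] [0.1482 0.1497] 12.5 circ [0.4521 0.292 ] 0.1041
spare rect [0.4495 0.291 ] [0.0626 0.0612] 29.2 circ [0.4502 0.2908] 0.0323
base rect [0.747  0.0071] [0.2343 0.2742] 4.3 circ [0.75   0.0072] 0.1765
248
stack0.204 rect [0.6766 0.0043] [0.039  0.0347] 0.9 circ [0.677  0.0033] 0.0206
147
stack0.186 rect [0.6779 0.0033] [0.0465 0.0464] 1.3 circ [0.6786 0.0037] 0.026
175
stack0.168 rect [0.6772 0.0032] [0.0563 0.0611] 4.5 circ [0.6796 0.0031] 0.0316
gauge rect [ 0.6678 -0.3658] [0.1003 0.1228] 81.2 circ [ 0.6614 -0.3705] 0.067
trans rect [0.6869 0.3548] [0.0863 0.0799] 47.7 circ [0.687  0.3538] 0.0442
side 0.204 199 [ 0.657 -0.013  0.196] [0.697 0.026 0.21 ]
side 0.186 173 [ 0.654 -0.022  0.18 ] [0.7   0.03  0.192]
side 0.168 211 [ 0.648 -0.026  0.162] [0.711 0.036 0.174]
side top rect [0.6776 0.0049] [0.0351 0.0457] 49.9 circ [0.6772 0.0051] 0.0236
```

View pics/stack.png

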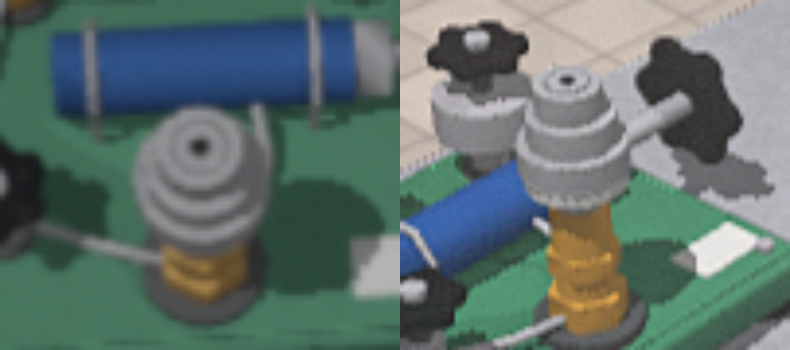

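```bash
cat > st.py <<'E'
import sys
from workcell import bot
import numpy as np
from scipy.spatial.transform import Rotation as R
s=bot.get_state(); r=R.from_quat(s["tcp_rot"])
print("t%.2f"%s["time_s"],"pos",s["ee_pos"].round(4),"gap%.4f grip%.1f"%(s["finger_gap"],s["grip_force"]),"F",s["ft_force"].round(1),"err(deg,tool)",np.degrees((r.inv()*R.from_quat([1,0,0,0])).as_rotvec()).round(2))
if len(sys.argv)>3: print("to go (tool):",(r.inv().apply(np.array(sys.argv[1:4],float)-s["ee_pos"])).round(4))
E
python3 -m handwheel '{"offset":[[0,0,-0.02],[0,0,-0.02],[0,0,-0.015],[0,0,0],[0,0,0]],"twist":[[0,0,5.4],[0,0,5.4],[0,0,5.3],[0,0,0],[0,0,0]],"hand":[0,0,0,0,0]}'; python3 st.py 0.677 0.004 0.3
```

```text
time_s: 0.52
ee_pos: [0.1525, -0.5288, 0.3034]
tcp_rot: [1.0, 0.001, 0.0, 0.0]
ft_force: [-0.1, 0.5, -0.3]
finger_gap: 0.0854
grip_force: 0.0
t0.52 pos [ 0.1525 -0.5288  0.3034] gap0.0854 grip0.0 F [-0.1  0.5 -0.3] err(deg,tool) [ 0.04 -0.01  0.09]
to go (tool): [ 0.5253 -0.532   0.0032]
```

```bash
python3 -m handwheel '{"offset":[[0.021,-0.0213,0],[0.021,-0.0213,0],[0.021,-0.0213,0],[0.021,-0.0213,0],[0.021,-0.0213,0],[0.021,-0.0213,0],[0.021,-0.0213,0],[0.021,-0.0213,0],[0.021,-0.0213,0],[0.021,-0.0213,0]],"twist":[[0,0,0],[0,0,0],[0,0,0],[0,0,0],[0,0,0],[0,0,0],[0,0,0],[0,0,0],[0,0,0],[0,0,0]],"hand":[0,0,0,0,0,0,0,0,0,0]}' | head -2
python3 -m handwheel '{"offset":[[0.021,-0.0213,0],[0.021,-0.0213,0],[0.021,-0.0213,0],[0.021,-0.0213,0],[0.021,-0.0213,0],[0.021,-0.0213,0],[0.021,-0.0213,0],[0.021,-0.0213,0],[0.021,-0.0213,0],[0.021,-0.0213,0]],"twist":[[0,0,0],[0,0,0],[0,0,0],[0,0,0],[0,0,0],[0,0,0],[0,0,0],[0,0,0],[0,0,0],[0,0,0]],"hand":[0,0,0,0,0,0,0,0,0,0]}' | head -2
python3 -m handwheel '{"offset":[[0.021,-0.0213,0],[0.021,-0.0213,0],[0.021,-0.0213,0],[0.021,-0.0213,0],[0.021,-0.0213,0],[0,0,0],[0,0,0],[0,0,0]],"twist":[[0,0,0],[0,0,0],[0,0,0],[0,0,0],[0,0,0],[0,0,0],[0,0,0],[0,0,0]],"hand":[0,0,0,0,0,0,0,0]}' | head -2
python3 st.py 0.677 0.004 0.209
python3 - <<'E'
from workcell import bot
import cv2
s=bot.snapshot("side"); cv2.imwrite("pics/s1.png",cv2.resize(s["frame"][60:260,120:380],(780,600))[:,:,::-1])
E
```

```text
time_s: 1.35
ee_pos: [0.3631, -0.3141, 0.3019]
time_s: 2.18
ee_pos: [0.5731, -0.1012, 0.3017]
time_s: 2.85
ee_pos: [0.6772, 0.0019, 0.302]
t2.85 pos [0.6772 0.0019 0.302 ] gap0.0853 grip0.0 F [ 0.   0.2 -0.1] err(deg,tool) [-0.07  0.12  0.27]
to go (tool): [-0.    -0.002  0.093]
```

View pics/s1.png

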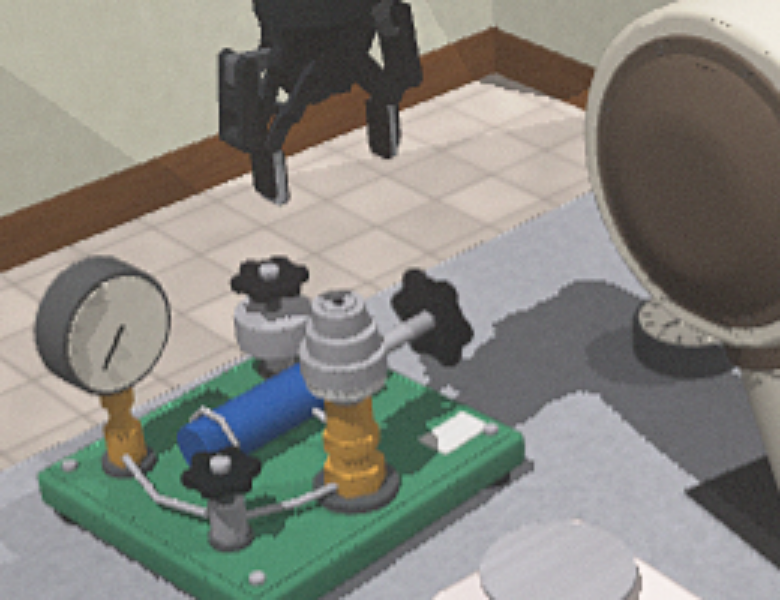

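The crop shows the open fingers at (275,190) and (385,150), straight above the stack at (340,300). Next I measure the fingertip height.

```bash
cat > tips.py <<'E'
from h import *
from workcell import bot
s=bot.snapshot("side"); P=cloud(s); e=bot.get_state()["ee_pos"]
m=(abs(P[...,0]-e[0])<.02)&(abs(P[...,1]-e[1])<.065)&(P[...,2]>e[2]-.05)&(P[...,2]<e[2]+.02)&(s["frame"].max(2)<95)
for sg in(1,-1):
    q=P[m&(sg*(P[...,1]-e[1])>0)]; print("tip rel TCP z",np.percentile(q[:,2]-e[2],[0,3,10]).round(4),len(q))
E
python3 tips.py
python3 -m handwheel '{"offset":[[0,-0.001,0.02],[0,-0.001,0.02],[0,0,0.02],[0,0,0],[0,0,0]],"twist":[[0,0,0],[0,0,0],[0,0,0],[0,0,0],[0,0,0]],"hand":[90,90,90,90,90]}'; python3 st.py 0.677 0.004 0.209; python3 tips.py
```

```text
tip rel TCP z [-0.0024 -0.0009  0.0046] 63
tip rel TCP z [-0.0028 -0.0009  0.0004] 86
time_s: 3.37
ee_pos: [0.6765, 0.0025, 0.2435]
tcp_rot: [1.0, 0.002, -0.001, -0.001]
ft_force: [-0.2, -0.2, 0.7]
finger_gap: 0.0551
grip_force: 0.0
t3.37 pos [0.6765 0.0025 0.2435] gap0.0551 grip0.0 F [-0.2 -0.2  0.7] err(deg,tool) [-0.11  0.06  0.24]
to go (tool): [ 0.0006 -0.0014  0.0345]
tip rel TCP z [-0.043  -0.0403 -0.0385] 114
tip rel TCP z [-0.0442 -0.0393 -0.0105] 130
```

```bash

python3 -m handwheel '{"offset":[[0,-0.001,0.015],[0,0,0.013],[0,0,0.008],[0,0,0.003],[0,0,0],[0,0,0]],"twist":[[0,0,0],[0,0,0],[0,0,0],[0,0,0],[0,0,0],[0,0,0]],"hand":[60,60,60,60,60,60]}' | head -2; python3 st.py 0.677 0.004 0.204
python3 -m handwheel '{"offset":[[0,0,0],[0,0,0],[0,0,0],[0,0,0],[0,0,0],[0,0,0],[0,0,0],[0,0,0]],"twist":[[0,0,0],[0,0,0],[0,0,0],[0,0,0],[0,0,0],[0,0,0],[0,0,0],[0,0,0]],"hand":[255,255,255,255,255,255,255,255]}'|tail -4; python3 st.py
```

```text
time_s: 3.92
ee_pos: [0.6777, 0.0039, 0.2054]
t3.92 pos [0.6777 0.0039 0.2054] gap0.0652 grip0.0 F [-0.7  0.2  0.1] err(deg,tool) [-0.13 -0.07  0.33]
to go (tool): [-0.0007 -0.0001  0.0014]
tcp_rot: [1.0, 0.003, 0.001, -0.001]
ft_force: [-0.5, -1.2, 5.9]
finger_gap: 0.0359
grip_force: 60.4
t4.58 pos [0.6779 0.0039 0.2056] gap0.0359 grip60.4 F [-0.5 -1.2  5.9] err(deg,tool) [-0.12 -0.12  0.33]
```

```bash

python3 -m handwheel '{"offset":[[0,0,-0.003],[0,0,-0.007],[0,0,-0.02],[0,0,-0.02],[0,0,0],[0,0,0]],"twist":[[0,0,0],[0,0,0],[0,0,0],[0,0,0],[0,0,0],[0,0,0]],"hand":[255,255,255,255,255,255]}' | head -2; python3 st.py 0.4575 -0.333 0.255
python3 - <<'E'
from workcell import bot
import cv2
s=bot.snapshot("side"); cv2.imwrite("pics/s2.png",cv2.resize(s["frame"][90:240,160:320],(640,600))[:,:,::-1])
E
```

```text
time_s: 5.08
ee_pos: [0.678, 0.0039, 0.2553]
t5.08 pos [0.678  0.0039 0.2553] gap0.0359 grip60.1 F [ 0.2 -1.  -1. ] err(deg,tool) [-0.14 -0.11  0.33]
to go (tool): [-0.2225  0.3356 -0.0009]
```

View pics/s2.png

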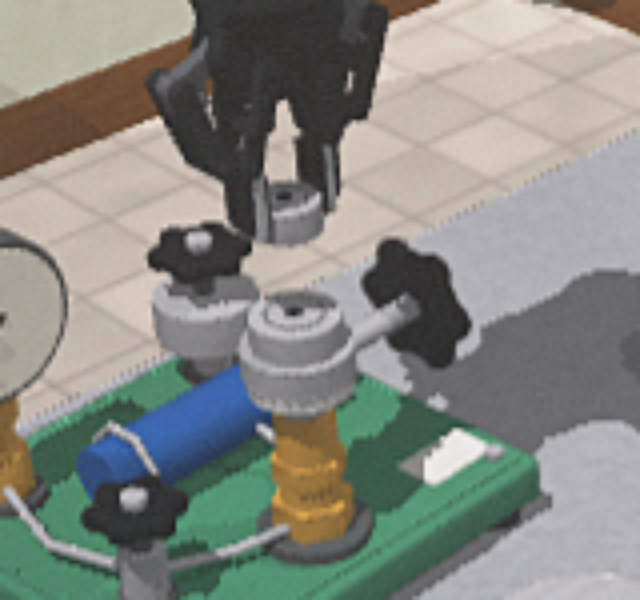

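Top disc held level at crop (290,212); the middle and due discs stayed put at (295,340).

```bash

python3 -m handwheel '{"offset":[[-0.011,0.017,0],[-0.011,0.017,0],[-0.011,0.017,0],[-0.011,0.017,0],[-0.011,0.017,0],[-0.011,0.017,0],[-0.011,0.017,0],[-0.011,0.017,0],[-0.011,0.017,0],[-0.011,0.017,0]],"twist":[[0,0,0],[0,0,0],[0,0,0],[0,0,0],[0,0,0],[0,0,0],[0,0,0],[0,0,0],[0,0,0],[0,0,0]],"hand":[255,255,255,255,255,255,255,255,255,255]}' | head -2
python3 -m handwheel '{"offset":[[-0.011,0.017,0.014],[-0.011,0.017,0.014],[-0.011,0.017,0.014],[-0.011,0.017,0.014],[-0.011,0.017,0.014],[-0.011,0.017,0.014],[-0.011,0.017,0.014],[-0.011,0.017,0.014],[-0.011,0.017,0.014],[-0.011,0.015,0.014]],"twist":[[0,0,0],[0,0,0],[0,0,0],[0,0,0],[0,0,0],[0,0,0],[0,0,0],[0,0,0],[0,0,0],[0,0,0]],"hand":[255,255,255,255,255,255,255,255,255,255]}' | head -2
python3 -m handwheel '{"offset":[[0,0,0.02],[0,0,0.02],[0,0,0.01],[0,0,0],[0,0,0],[0,0,0]],"twist":[[0,0,0],[0,0,0],[0,0,0],[0,0,0],[0,0,0],[0,0,0]],"hand":[255,255,255,255,255,255]}' | head -2
python3 st.py 0.4575 -0.333 0.0236
```

```text
time_s: 5.97
ee_pos: [0.5675, -0.1674, 0.2523]
time_s: 6.8
ee_pos: [0.4581, -0.3355, 0.1113]
time_s: 7.3
ee_pos: [0.4599, -0.335, 0.0645]
t7.30 pos [ 0.4599 -0.335   0.0645] gap0.0356 grip60.2 F [ 0.1  0.6 -1.1] err(deg,tool) [-0.1  -0.05  0.35]
to go (tool): [-0.0025 -0.002   0.0409]
```

```bash

python3 -m handwheel '{"offset":[[0,0,0.015],[0,0,0.012],[0,0,0.007],[0,0,0.003],[0,0,0.002],[0,0,0],[0,0,0]],"twist":[[0,0,0],[0,0,0],[0,0,0],[0,0,0],[0,0,0],[0,0,0],[0,0,0]],"hand":[255,255,255,255,255,255,255]}' | head -2;python3 st.py
python3 -m handwheel '{"offset":[[0,0,0.0007],[0,0,0.0007],[0,0,0],[0,0,0]],"twist":[[0,0,0],[0,0,0],[0,0,0],[0,0,0]],"hand":[255,255,255,255]}' | head -2;python3 st.py
```

```text
time_s: 7.88
ee_pos: [0.4597, -0.335, 0.0249]
t7.88 pos [ 0.4597 -0.335   0.0249] gap0.0355 grip60.2 F [-0.2  0.1 -2.1] err(deg,tool) [-0.12 -0.02  0.33]
time_s: 8.22
ee_pos: [0.4597, -0.3351, 0.0236]
t8.22 pos [ 0.4597 -0.3351  0.0236] gap0.0360 grip60.5 F [ 0.3 -0.6  1. ] err(deg,tool) [-0.1  -0.04  0.33]
```

```bash

python3 -m handwheel '{"offset":[[0,0,0.0003],[0,0,0],[0,0,0],[0,0,0],[0,0,-0.005],[0,0,-0.02],[0,0,-0.04],[0,0,-0.04],[0,0,-0.04],[0,0,-0.03]],"twist":[[0,0,0],[0,0,0],[0,0,0],[0,0,0],[0,0,0],[0,0,0],[0,0,0],[0,0,0],[0,0,0],[0,0,0]],"hand":[255,70,70,70,70,70,70,70,70,70]}' | head -2
python3 -m handwheel '{"offset":[[0,0,-0.04],[0,0,-0.02],[0.011,-0.017,0],[0.011,-0.017,0],[0.011,-0.017,0],[0.011,-0.017,0],[0.011,-0.017,0],[0.011,-0.017,0],[0.011,-0.017,0],[0.011,-0.017,0]],"twist":[[0,0,0],[0,0,0],[0,0,0],[0,0,0],[0,0,0],[0,0,0],[0,0,0],[0,0,0],[0,0,0],[0,0,0]],"hand":[60,60,60,60,60,60,60,60,60,60]}' | head -2
python3 -m handwheel '{"offset":[[0.011,-0.017,0],[0.011,-0.017,0],[0.011,-0.017,0],[0.011,-0.017,0],[0.011,-0.017,0],[0.011,-0.017,0],[0.011,-0.017,0],[0.011,-0.017,0],[0.011,-0.017,0],[0.011,-0.017,0]],"twist":[[0,0,0],[0,0,0],[0,0,0],[0,0,0],[0,0,0],[0,0,0],[0,0,0],[0,0,0],[0,0,0],[0,0,0]],"hand":[40,40,40,40,40,40,40,40,40,40]}' | head -2
python3 -m handwheel '{"offset":[[0.011,-0.017,0],[0.009,-0.015,0],[0,0,0],[0,0,0],[0,0,0]],"twist":[[0,0,0],[0,0,0],[0,0,0],[0,0,0],[0,0,0]],"hand":[40,40,40,40,40]}' | head -2
python3 st.py 0.678 0.004 0.189
python3 - <<'E'
from h import *
from workcell import bot
s=bot.snapshot("side"); cv2.imwrite("pics/s3.png",cv2.resize(s["frame"][90:290,180:445],(795,600))[:,:,::-1]);np.savez("s3.npz",**s)
E
```

```text
time_s: 9.05
ee_pos: [0.4596, -0.3354, 0.2018]
time_s: 9.88
ee_pos: [0.547, -0.198, 0.2585]
time_s: 10.72
ee_pos: [0.6561, -0.0274, 0.2588]
time_s: 11.13
ee_pos: [0.6753, 0.0035, 0.2587]
t11.13 pos [0.6753 0.0035 0.2587] gap0.0722 grip0.0 F [-0.3  0.  -0.3] err(deg,tool) [-0.12  0.01  0.3 ]
to go (tool): [ 0.0027 -0.0004  0.0697]
```

View pics/s3.png

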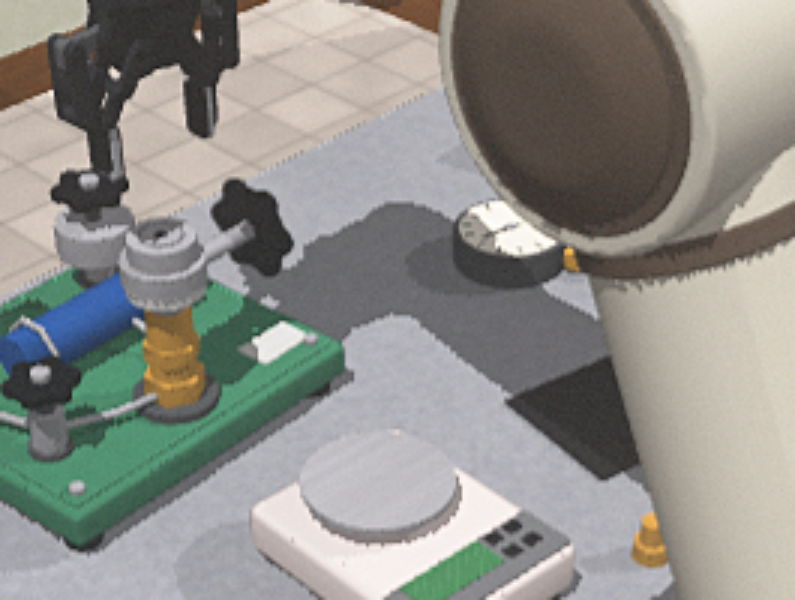

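The two remaining discs stand aligned at crop (160,265); the arm hides the right end of the mat. Next I grasp the middle disc.

```bash

python3 -m handwheel '{"offset":[[0.0025,0,0.02],[0,0,0.02],[0,0,0.015],[0,0,0.01],[0,0,0.004],[0,0,0],[0,0,0]],"twist":[[0,0,0],[0,0,0],[0,0,0],[0,0,0],[0,0,0],[0,0,0],[0,0,0]],"hand":[40,40,40,40,40,40,40]}' | head -2;python3 st.py 0.678 0.004 0.188
python3 -m handwheel '{"offset":[[0,0,0],[0,0,0],[0,0,0],[0,0,0],[0,0,0],[0,0,0],[0,0,0]],"twist":[[0,0,0],[0,0,0],[0,0,0],[0,0,0],[0,0,0],[0,0,0],[0,0,0]],"hand":[255,255,255,255,255,255,255]}' |head -1; python3 st.py
python3 -m handwheel '{"offset":[[0,0,-0.003],[0,0,-0.007],[0,0,-0.02],[0,0,-0.02],[0,0,0],[0,0,0]],"twist":[[0,0,0],[0,0,0],[0,0,0],[0,0,0],[0,0,0],[0,0,0]],"hand":[255,255,255,255,255,255]}' | head -2; python3 st.py 0.475 -0.242 0.0245
```

```text
time_s: 11.77
ee_pos: [0.6781, 0.0037, 0.1906]
t11.77 pos [0.6781 0.0037 0.1906] gap0.0722 grip0.0 F [-0.1  0.4  0.6] err(deg,tool) [-0.13 -0.06  0.3 ]
to go (tool): [-0.0001 -0.0003  0.0026]
time_s: 12.35
t12.35 pos [0.6785 0.004  0.1914] gap0.0472 grip61.8 F [ 0.3 -0.3  6.7] err(deg,tool) [-0.12 -0.15  0.33]
time_s: 12.85
ee_pos: [0.6786, 0.0039, 0.2404]
t12.85 pos [0.6786 0.0039 0.2404] gap0.0471 grip62.5 F [-0.3 -0.7 -3.6] err(deg,tool) [-0.14 -0.11  0.33]
to go (tool): [-0.2054  0.2452  0.2149]
```

```bash

python3 -m handwheel '{"offset":[[-0.0137,0.0163,-0.01],[-0.0137,0.0163,0],[-0.0137,0.0163,0],[-0.0137,0.0163,0],[-0.0137,0.0163,0],[-0.0137,0.0163,0],[-0.0137,0.0163,0],[-0.0137,0.0163,0],[-0.0137,0.0163,0],[-0.0137,0.0163,0]],"twist":[[0,0,0],[0,0,0],[0,0,0],[0,0,0],[0,0,0],[0,0,0],[0,0,0],[0,0,0],[0,0,0],[0,0,0]],"hand":[255,255,255,255,255,255,255,255,255,255]}' | head -2
python3 -m handwheel '{"offset":[[-0.0137,0.0163,0.01],[-0.0137,0.0163,0.02],[-0.0137,0.0163,0.02],[-0.0137,0.0163,0.02],[-0.0137,0.0163,0.02],[0,0,0.03],[0,0,0.03],[0,0,0.02],[0,0,0],[0,0,0]],"twist":[[0,0,0],[0,0,0],[0,0,0],[0,0,0],[0,0,0],[0,0,0],[0,0,0],[0,0,0],[0,0,0],[0,0,0]],"hand":[255,255,255,255,255,255,255,255,255,255]}' | head -2
python3 st.py 0.475 -0.242 0.0274
python3 -m handwheel '{"offset":[[0,0,0.013],[0,0,0.01],[0,0,0.005],[0,0,0.003],[0,0,0],[0,0,0]],"twist":[[0,0,0],[0,0,0],[0,0,0],[0,0,0],[0,0,0],[0,0,0]],"hand":[255,255,255,255,255,255]}' | head -2
python3 st.py 0.475 -0.242 0.0274
```

```text
time_s: 13.68
ee_pos: [0.5408, -0.1605, 0.2474]
time_s: 14.52
ee_pos: [0.4727, -0.2408, 0.0774]
t14.52 pos [ 0.4727 -0.2408  0.0774] gap0.0472 grip62.7 F [-0.6  0.3 -2. ] err(deg,tool) [-0.23  0.18  0.33]
to go (tool): [0.0024 0.0014 0.05  ]
time_s: 15.02
ee_pos: [0.4741, -0.2414, 0.0485]
t15.02 pos [ 0.4741 -0.2414  0.0485] gap0.0472 grip62.7 F [-0.1  0.6 -1.9] err(deg,tool) [-0.12 -0.02  0.33]
to go (tool): [0.0008 0.0006 0.0211]
```

```bash

python3 -m handwheel '{"offset":[[0,0,0.01],[0,0,0.006],[0,0,0.003],[0,0,0.001],[0,0,0],[0,0,0]],"twist":[[0,0,0],[0,0,0],[0,0,0],[0,0,0],[0,0,0],[0,0,0]],"hand":[255,255,255,255,255,255]}' | head -2
python3 st.py 0.475 -0.242 0.0274
python3 -m handwheel '{"offset":[[0,0,0.0007],[0,0,0.0006],[0,0,0],[0,0,0]],"twist":[[0,0,0],[0,0,0],[0,0,0],[0,0,0]],"hand":[255,255,255,255]}' | head -2;python3 st.py
```

```text
time_s: 15.52
ee_pos: [0.474, -0.2413, 0.028]
t15.52 pos [ 0.474  -0.2413  0.028 ] gap0.0472 grip62.8 F [ 1.3  0.4 -3.4] err(deg,tool) [-0.14 -0.    0.33]
to go (tool): [0.001  0.0007 0.0006]
time_s: 15.85
ee_pos: [0.4741, -0.2414, 0.0274]
t15.85 pos [ 0.4741 -0.2414  0.0274] gap0.0470 grip63.6 F [-2.5  0.7  5.9] err(deg,tool) [-0.11 -0.04  0.33]
```

Contact made (+5.9 N). I release, retract, then look from above once clear.

```bash

python3 -m handwheel '{"offset":[[0,0,0],[0,0,0],[0,0,0],[0,0,-0.005],[0,0,-0.02],[0,0,-0.04],[0,0,-0.04],[0,0,-0.04],[0,0,-0.03],[0,0,-0.03]],"twist":[[0,0,0],[0,0,0],[0,0,0],[0,0,0],[0,0,0],[0,0,0],[0,0,0],[0,0,0],[0,0,0],[0,0,0]],"hand":[40,40,40,40,40,40,40,40,40,40]}' | head -2
python3 -m handwheel '{"offset":[[0,0,-0.02],[0.0137,-0.0163,0],[0.0137,-0.0163,0],[0.0137,-0.0163,0],[0.0137,-0.0163,0],[0.0137,-0.0163,0],[0.0137,-0.0163,0],[0.0137,-0.0163,0],[0.0137,-0.0163,0],[0.0137,-0.0163,0]],"twist":[[0,0,0],[0,0,0],[0,0,0],[0,0,0],[0,0,0],[0,0,0],[0,0,0],[0,0,0],[0,0,0],[0,0,0]],"hand":[0,0,0,0,0,0,0,0,0,0]}' | head -2
python3 -m handwheel '{"offset":[[0.0137,-0.0163,0],[0.0137,-0.0163,0],[0.0137,-0.0163,0],[0.0137,-0.0163,0],[0.0137,-0.0163,0],[0,0,0],[0,0,0],[0,0,0]],"twist":[[0,0,0],[0,0,0],[0,0,0],[0,0,0],[0,0,0],[0,0,0],[0,0,0],[0,0,0]],"hand":[0,0,0,0,0,0,0,0]}' | head -2
python3 st.py 0.678 0.004 0.160
python3 - <<'E'
from h import *
from workcell import bot
s=bot.snapshot("top"); cv2.imwrite("pics/t4.png",cv2.resize(s["frame"][80:280,260:520],(780,600))[:,:,::-1]);np.savez("t4.npz",**s)
E
```

```text
time_s: 16.68
ee_pos: [0.4739, -0.2418, 0.2345]
time_s: 17.52
ee_pos: [0.597, -0.0935, 0.2524]
time_s: 18.18
ee_pos: [0.6642, -0.0128, 0.2523]
t18.18 pos [ 0.6642 -0.0128  0.2523] gap0.0856 grip0.0 F [0.3 0.1 0.4] err(deg,tool) [-0.12  0.02  0.34]
to go (tool): [ 0.0139 -0.0165  0.0923]
```

View pics/t4.png

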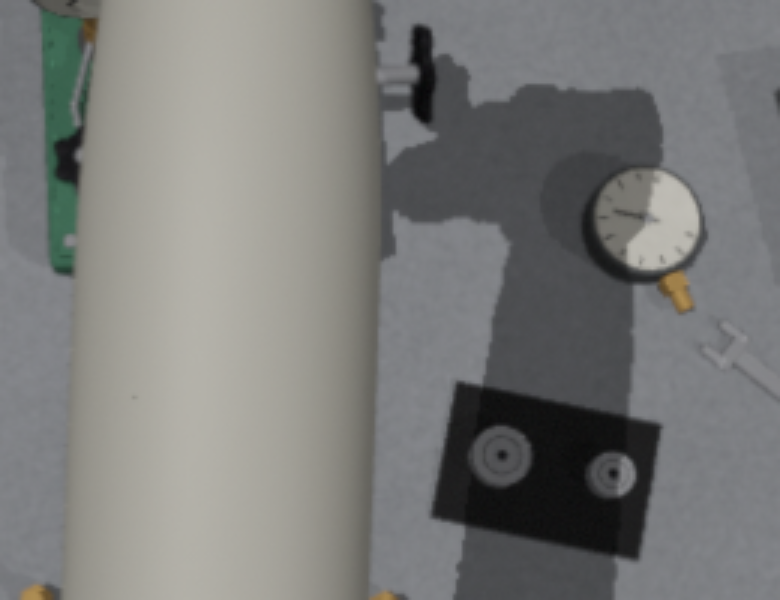

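The middle disc at crop (501,455) and the top disc at (612,474) lie flat on the black mat. Now the due disc.

```bash

python3 -m handwheel '{"offset":[[0.014,-0.0165,0],[0,0,0.02],[0,0,0.02],[0,0,0.015],[0,0,0.01],[0,0,0],[0,0,0]],"twist":[[0,0,0],[0,0,0],[0,0,0],[0,0,0],[0,0,0],[0,0,0],[0,0,0]],"hand":[0,0,0,0,0,0,0]}' | head -2;python3 st.py 0.678 0.004 0.166
python3 -m handwheel '{"offset":[[0,0,0.01],[0,0,0.006],[0,0,0.005],[0,0,0],[0,0,0]],"twist":[[0,0,0],[0,0,0],[0,0,0],[0,0,0],[0,0,0]],"hand":[0,0,0,0,0]}' | head -2;python3 st.py 0.678 0.004 0.166
```

```text
time_s: 18.82
ee_pos: [0.6779, 0.0036, 0.1878]
t18.82 pos [0.6779 0.0036 0.1878] gap0.0855 grip0.0 F [0.4 0.1 0.9] err(deg,tool) [-0.13  0.01  0.29]
to go (tool): [ 0.0001 -0.0003  0.0218]
time_s: 19.23
ee_pos: [0.6782, 0.0043, 0.166]
t19.23 pos [0.6782 0.0043 0.166 ] gap0.0856 grip0.0 F [ 0.  -0.3 -0.1] err(deg,tool) [-0.14  0.03  0.33]
to go (tool): [-0.0002  0.0003  0.    ]
```

```bash

python3 -m handwheel '{"offset":[[0,0,0],[0,0,0],[0,0,0],[0,0,0],[0,0,0],[0,0,0],[0,0,0]],"twist":[[0,0,0],[0,0,0],[0,0,0],[0,0,0],[0,0,0],[0,0,0],[0,0,0]],"hand":[255,255,255,255,255,255,255]}' |head -1; python3 st.py
python3 -m handwheel '{"offset":[[0,0,-0.003],[0,0,-0.007],[0,0,-0.02],[0,0,-0.02],[0,0,0],[0,0,0]],"twist":[[0,0,0],[0,0,0],[0,0,0],[0,0,0],[0,0,0],[0,0,0]],"hand":[255,255,255,255,255,255]}' | head -2; python3 st.py 0.4868 -0.0163 0.082
```

```text
time_s: 19.82
t19.82 pos [0.6786 0.0042 0.1673] gap0.0598 grip66.2 F [-0.3 -0.6  5.3] err(deg,tool) [-0.13 -0.09  0.33]
time_s: 20.32
ee_pos: [0.6788, 0.0042, 0.2168]
t20.32 pos [0.6788 0.0042 0.2168] gap0.0597 grip65.8 F [-0.8 -0.9 -4.6] err(deg,tool) [-0.14 -0.09  0.33]
to go (tool): [-0.1924  0.0197  0.1345]
```

```bash

python3 -m handwheel '{"offset":[[-0.019,0.002,0],[-0.019,0.002,0],[-0.019,0.002,0],[-0.019,0.002,0],[-0.019,0.002,0],[-0.019,0.002,0],[-0.019,0.002,0],[-0.019,0.002,0],[-0.019,0.002,0],[-0.019,0.002,0]],"twist":[[0,0,0],[0,0,0],[0,0,0],[0,0,0],[0,0,0],[0,0,0],[0,0,0],[0,0,0],[0,0,0],[0,0,0]],"hand":[255,255,255,255,255,255,255,255,255,255]}' | head -2
python3 -m handwheel '{"offset":[[0,0,0.02],[0,0,0.025],[0,0,0.025],[0,0,0.02],[0,0,0.015],[0,0,0.01],[0,0,0],[0,0,0]],"twist":[[0,0,0],[0,0,0],[0,0,0],[0,0,0],[0,0,0],[0,0,0],[0,0,0],[0,0,0]],"hand":[255,255,255,255,255,255,255,255]}' | head -2
python3 st.py 0.4868 -0.0163 0.0833
```

```text
time_s: 21.15
ee_pos: [0.4869, -0.017, 0.2143]
time_s: 21.82
ee_pos: [0.488, -0.0167, 0.1007]
t21.82 pos [ 0.488  -0.0167  0.1007] gap0.0598 grip65.9 F [ 1.  0. -3.] err(deg,tool) [-0.14  0.08  0.33]
to go (tool): [-0.0011 -0.0003  0.0174]
```

```bash

python3 -m handwheel '{"offset":[[-0.001,0,0.008],[0,0,0.005],[0,0,0.002],[0,0,0.0005],[0,0,0],[0,0,0]],"twist":[[0,0,0],[0,0,0],[0,0,0],[0,0,0],[0,0,0],[0,0,0]],"hand":[255,255,255,255,255,255]}' | head -2
python3 st.py
python3 -m handwheel '{"offset":[[0,0,0.0007],[0,0,0.0007],[0,0,0],[0,0,0]],"twist":[[0,0,0],[0,0,0],[0,0,0],[0,0,0]],"hand":[255,255,255,255]}' | head -2;python3 st.py
```

```text
time_s: 22.32
ee_pos: [0.4876, -0.0166, 0.086]
t22.32 pos [ 0.4876 -0.0166  0.086 ] gap0.0597 grip65.9 F [-0.4  0.6 -3.8] err(deg,tool) [-0.13 -0.02  0.33]
time_s: 22.65
ee_pos: [0.4875, -0.0166, 0.0844]
t22.65 pos [ 0.4875 -0.0166  0.0844] gap0.0594 grip65.9 F [ 0.1  1.1 -3.3] err(deg,tool) [-0.14 -0.    0.33]
```

```bash

python3 -m handwheel '{"offset":[[0,0,0.0006],[0,0,0.0006],[0,0,0],[0,0,0]],"twist":[[0,0,0],[0,0,0],[0,0,0],[0,0,0]],"hand":[255,255,255,255]}' | head -2;python3 st.py
```

```text
time_s: 22.98
ee_pos: [0.4875, -0.0167, 0.0833]
t22.98 pos [ 0.4875 -0.0167  0.0833] gap0.0594 grip66.2 F [-0.2  0.4 -1.3] err(deg,tool) [-0.13 -0.01  0.33]
```

```bash

python3 -m handwheel '{"offset":[[0,0,0.0004],[0,0,0],[0,0,0],[0,0,0],[0,0,0],[0,0,-0.01],[0,0,-0.03],[0,0,-0.04],[0,0,-0.04],[0,0,0]],"twist":[[0,0,0],[0,0,0],[0,0,0],[0,0,0],[0,0,0],[0,0,0],[0,0,0],[0,0,0],[0,0,0],[0,0,0]],"hand":[255,0,0,0,0,0,0,0,0,0]}' | head -2
python3 -m handwheel '{"offset":[[-0.0037,-0.0308,0],[-0.0037,-0.0308,0],[-0.0037,-0.0308,0],[-0.0037,-0.0308,0],[-0.0037,-0.0308,0],[-0.0037,-0.0308,0],[-0.0037,-0.0308,0],[-0.0037,-0.0308,0],[-0.0037,-0.0308,0],[-0.0037,-0.0308,0]],"twist":[[0,0,0],[0,0,0],[0,0,0],[0,0,0],[0,0,0],[0,0,0],[0,0,0],[0,0,0],[0,0,0],[0,0,0]],"hand":[0,0,0,0,0,0,0,0,0,0]}' | head -2
python3 -m handwheel '{"offset":[[0,0,0],[0,0,0],[0,0,0]],"twist":[[0,0,0],[0,0,0],[0,0,0]],"hand":[0,0,0]}' | head -2
python3 st.py 0.4502 0.2909 0.021
python3 - <<'E'
from h import *
from workcell import bot
s=bot.snapshot("top"); np.savez("t5.npz",**s); a=cv2.resize(s["frame"][180:290,290:390],(400,440))
s=bot.snapshot("side");b=cv2.resize(s["frame"][180:420,120:320],(366,440)); cv2.imwrite("pics/t5.png",np.hstack([a,b])[:,:,::-1])
E
```

```text
time_s: 23.82
ee_pos: [0.4895, -0.017, 0.2114]
time_s: 24.65
ee_pos: [0.4406, 0.129, 0.2188]
time_s: 24.9
ee_pos: [0.4413, 0.1278, 0.2185]
t24.90 pos [0.4413 0.1278 0.2185] gap0.0853 grip0.0 F [-0.3 -0.3  0.6] err(deg,tool) [-6.81  0.79 12.2 ]
to go (tool): [ 0.0434 -0.1329  0.2149]
```

View pics/t5.png

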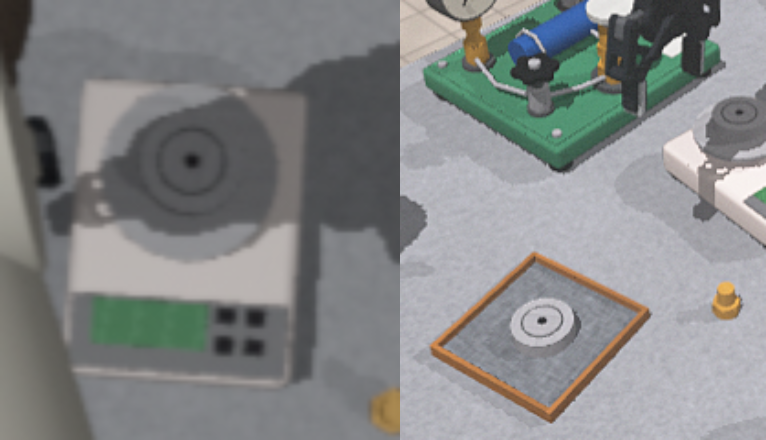

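The due disc is centred on the pan at left crop (192,160), but the arm tilted and stopped short, so I check the joints.

```bash
python3 -c "
from workcell import bot
s=bot.get_state();print(s['qpos'].round(3),s['joint_vel'].round(3),s['tcp_rot'].round(4))"
python3 -m handwheel '{"offset":[[0,0,0],[0,0,0],[0,0,0]],"twist":[[0,0,4],[0,0,4],[0,0,4]],"hand":[0,0,0]}' | head -2;python3 st.py 0.4502 0.2909 0.021
```

```text
[ 0.212 -0.14  -0.108  1.604  0.12   3.141] [-0.008  0.003 -0.002 -0.001  0.002  0.   ] [ 0.9926  0.1059 -0.007  -0.0593]
time_s: 25.25
ee_pos: [0.4477, 0.0739, 0.2184]
t25.25 pos [0.4477 0.0739 0.2184] gap0.0855 grip0.0 F [ 0.1  0.6 -1. ] err(deg,tool) [-8.97  2.02  3.97]
to go (tool): [ 0.0239 -0.1827  0.2283]
```

Joint 6 reached its limit. I will work with the tool turned −90° about its z (tool x = world y, tool y = world x), which gives wrist margin everywhere.

```bash
sed -i 's/R.from_quat(\[1,0,0,0\])/R.from_quat([1,0,0,0])*R.from_euler("z",-90,degrees=True)/; s/(r.inv()\*R.from_quat\(.*\)).as_rotvec/(r.inv()*(R.from_quat\1)).as_rotvec/' st.py; sed -n 6p st.py
python3 -m handwheel '{"offset":[[0,0,0],[0,0,0],[0,0,0],[0,0,0],[0,0,0],[0,0,0],[0,0,0],[0,0,0],[0,0,0],[0,0,0]],"twist":[[0,0,-7.1],[0,0,-7.1],[0,0,-7.1],[0,0,-7.1],[0,0,-7.1],[0,0,-7.1],[0,0,-7.1],[0,0,-7.1],[0,0,-7.1],[0,0,-7.1]],"hand":[0,0,0,0,0,0,0,0,0,0]}' | head -2
python3 -m handwheel '{"offset":[[0,0,0],[0,0,0],[0,0,0],[0,0,0]],"twist":[[0,0,-7.1],[0,0,-7.1],[0,0,0],[0,0,0]],"hand":[0,0,0,0]}' | head -2
python3 st.py 0.4502 0.2909 0.021; python3 -c "
from workcell import bot
print(bot.get_state()['qpos'].round(3))"
```

```text
print("t%.2f"%s["time_s"],"pos",s["ee_pos"].round(4),"gap%.4f grip%.1f"%(s["finger_gap"],s["grip_force"]),"F",s["ft_force"].round(1),"err(deg,tool)",np.degrees((r.inv()*(R.from_quat([1,0,0,0])*R.from_euler("z",-90,degrees=True))).as_rotvec()).round(2))
time_s: 26.08
ee_pos: [0.4477, 0.0742, 0.2184]
time_s: 26.42
ee_pos: [0.4476, 0.0744, 0.2184]
t26.42 pos [0.4476 0.0744 0.2184] gap0.0852 grip0.0 F [ 0.2 -0.9  0.2] err(deg,tool) [-2.4  -8.84 -0.97]
to go (tool): [0.1837 0.0082 0.2281]
[ 0.072 -0.128 -0.1    1.628  0.157  1.658]
```

```bash

python3 -m handwheel '{"offset":[[0,0,0],[0,0,0],[0,0,0],[0,0,0]],"twist":[[-1.2,-4.4,-0.5],[-1.2,-4.4,-0.5],[0,0,0],[0,0,0]],"hand":[0,0,0,0]}' | head -2
python3 st.py 0.4502 0.2909 0.021
python3 -m handwheel '{"offset":[[0.0217,0,0],[0.0217,0,0],[0.0217,0,0],[0.0217,0,0],[0.0217,0,0],[0.0217,0,0],[0.0217,0,0],[0.0217,0,0],[0.0217,0,0],[0.0217,0,0]],"twist":[[0,0,0],[0,0,0],[0,0,0],[0,0,0],[0,0,0],[0,0,0],[0,0,0],[0,0,0],[0,0,0],[0,0,0]],"hand":[0,0,0,0,0,0,0,0,0,0]}' | head -2
python3 -m handwheel '{"offset":[[0,0,0.03],[0,0,0.03],[0,0,0.03],[0,0,0.02],[0,0,0],[0,0,0]],"twist":[[0,0,0],[0,0,0],[0,0,0],[0,0,0],[0,0,0],[0,0,0]],"hand":[0,0,0,0,0,0]}' | head -2
python3 st.py 0.4502 0.2909 0.021
```

```text
time_s: 26.75
ee_pos: [0.4473, 0.0754, 0.2186]
t26.75 pos [0.4473 0.0754 0.2186] gap0.0857 grip0.0 F [ 0.3 -0.9 -0.6] err(deg,tool) [ 0.03 -0.16  0.22]
to go (tool): [0.2149 0.0036 0.1982]
time_s: 27.58
ee_pos: [0.4465, 0.2925, 0.2185]
time_s: 28.08
ee_pos: [0.4463, 0.2912, 0.1082]
t28.08 pos [0.4463 0.2912 0.1082] gap0.0856 grip0.0 F [0.3 0.3 1.2] err(deg,tool) [-0.1  -0.05  0.18]
to go (tool): [-0.0004  0.0041  0.0872]
```

```bash

python3 -m handwheel '{"offset":[[0,0.0038,0.02],[0,0,0.025],[0,0,0.02],[0,0,0.012],[0,0,0.006],[0,0,0],[0,0,0]],"twist":[[0,0,0],[0,0,0],[0,0,0],[0,0,0],[0,0,0],[0,0,0],[0,0,0]],"hand":[0,0,0,0,0,0,0]}' | head -2
python3 st.py 0.4502 0.2909 0.021
python3 - <<'E'
from h import *
from workcell import bot
s=bot.snapshot("side"); cv2.imwrite("pics/s6.png",cv2.resize(s["frame"][270:420,110:290],(720,600))[:,:,::-1])
E
```

```text
time_s: 28.67
ee_pos: [0.4511, 0.2923, 0.0272]
t28.67 pos [0.4511 0.2923 0.0272] gap0.0855 grip0.0 F [0.8 0.6 0.1] err(deg,tool) [ 0.11 -0.11  0.27]
to go (tool): [-0.0014 -0.0009  0.0062]
```

View pics/s6.png

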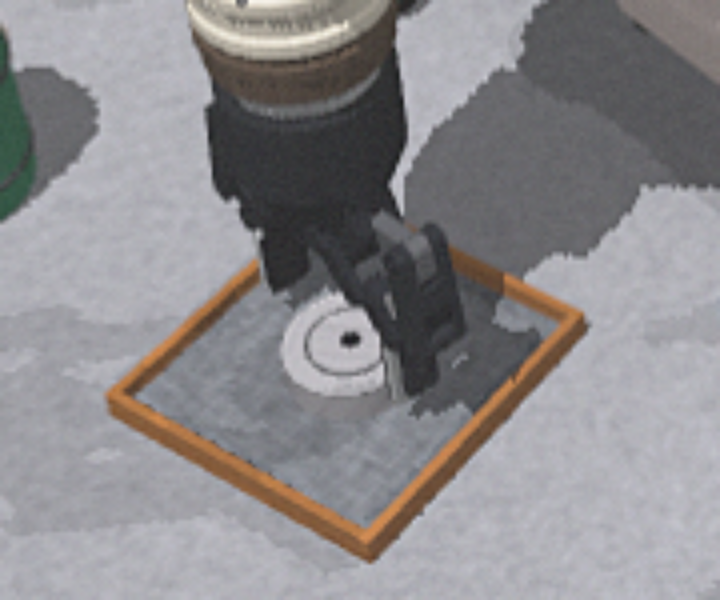

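The fingers straddle the spare at crop (345,345) inside the tray. I lower and grip.

```bash

python3 -m handwheel '{"offset":[[-0.001,0,0.004],[0,0,0.002],[0,0,0],[0,0,0],[0,0,0],[0,0,0],[0,0,0],[0,0,0],[0,0,0]],"twist":[[0,0,0],[0,0,0],[0,0,0],[0,0,0],[0,0,0],[0,0,0],[0,0,0],[0,0,0],[0,0,0]],"hand":[0,0,0,255,255,255,255,255,255]}' | head -2
python3 st.py
python3 -m handwheel '{"offset":[[0,0,-0.003],[0,0,-0.007],[0,0,-0.02],[0,0,-0.03],[0,0,-0.04],[0,0,-0.04],[0,0,-0.04],[0,0,-0.03],[0,0,0],[0,0,0]],"twist":[[0,0,0],[0,0,0],[0,0,0],[0,0,0],[0,0,0],[0,0,0],[0,0,0],[0,0,0],[0,0,0],[0,0,0]],"hand":[255,255,255,255,255,255,255,255,255,255]}' | head -2;python3 st.py 0.678 0.004 0.22
```

```text
time_s: 29.47
ee_pos: [0.4505, 0.2911, 0.0205]
t29.47 pos [0.4505 0.2911 0.0205] gap0.0597 grip65.1 F [-1.7 -0.5  5.3] err(deg,tool) [ 0.07 -0.08  0.3 ]
time_s: 30.3
ee_pos: [0.4508, 0.2911, 0.2313]
t30.30 pos [0.4508 0.2911 0.2313] gap0.0601 grip66.7 F [ 0.1 -0.2 -5.1] err(deg,tool) [ 0.19 -0.14  0.3 ]
to go (tool): [-0.2883  0.2257  0.0114]
```

```bash

python3 -m handwheel '{"offset":[[-0.0192,0.015,0],[-0.0192,0.015,0],[-0.0192,0.015,0],[-0.0192,0.015,0],[-0.0192,0.015,0],[-0.0192,0.015,0],[-0.0192,0.015,0],[-0.0192,0.015,0],[-0.0192,0.015,0],[-0.0192,0.015,0]],"twist":[[0,0,0],[0,0,0],[0,0,0],[0,0,0],[0,0,0],[0,0,0],[0,0,0],[0,0,0],[0,0,0],[0,0,0]],"hand":[255,255,255,255,255,255,255,255,255,255]}' | head -2
python3 -m handwheel '{"offset":[[-0.0192,0.015,0],[-0.0192,0.015,0],[-0.0192,0.015,0],[-0.0192,0.015,0],[-0.0192,0.015,0],[0,0,0],[0,0,0],[0,0,0]],"twist":[[0,0,0],[0,0,0],[0,0,0],[0,0,0],[0,0,0],[0,0,0],[0,0,0],[0,0,0]],"hand":[255,255,255,255,255,255,255,255]}' | head -2
python3 st.py 0.6775 0.004 0.1655
```

```text
time_s: 31.13
ee_pos: [0.6011, 0.0983, 0.2269]
time_s: 31.8
ee_pos: [0.6761, 0.004, 0.2275]
t31.80 pos [0.6761 0.004  0.2275] gap0.0600 grip66.9 F [ 0.4 -0.  -4.3] err(deg,tool) [-0.15 -0.07  0.28]
to go (tool): [-0.0001  0.0015  0.062 ]
```

```bash

python3 -m handwheel '{"offset":[[0,0.001,0.015],[0,0,0.017],[0,0,0.012],[0,0,0.007],[0,0,0],[0,0,0]],"twist":[[0,0,0],[0,0,0],[0,0,0],[0,0,0],[0,0,0],[0,0,0]],"hand":[255,255,255,255,255,255]}' | head -2
python3 st.py 0.6775 0.004 0.1655
python3 - <<'E'
from h import *
from workcell import bot
s=bot.snapshot("side"); cv2.imwrite("pics/s7.png",cv2.resize(s["frame"][120:240,170:310],(700,600))[:,:,::-1])
E
```

```text
time_s: 32.3
ee_pos: [0.6773, 0.0045, 0.1787]
t32.30 pos [0.6773 0.0045 0.1787] gap0.0597 grip66.9 F [-1.2  0.5 -3.8] err(deg,tool) [ 0.02 -0.06  0.34]
to go (tool): [-0.0006  0.0002  0.0132]
```

View pics/s7.png

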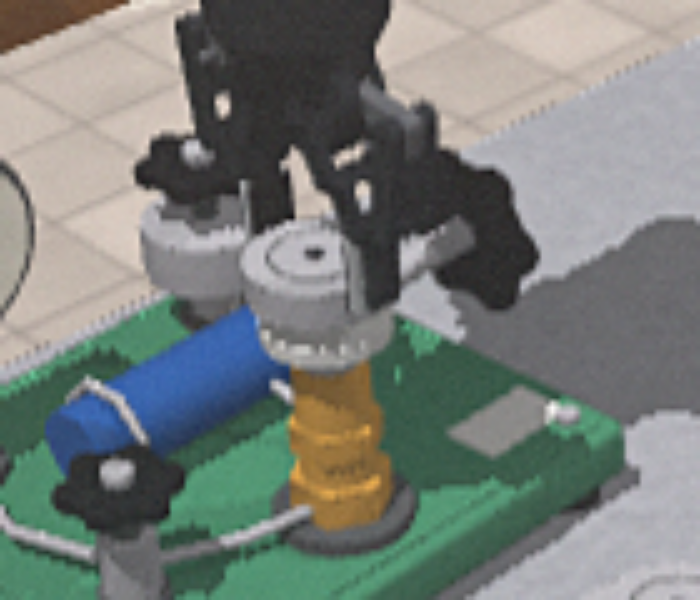

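The crop shows the spare held level at (318,255), just above the carrier at (325,345). Allowing for perspective they line up within about 2 mm, so I lower it.

```bash

python3 -m handwheel '{"offset":[[-0.0006,0,0.006],[0,0,0.004],[0,0,0.0015],[0,0,0],[0,0,0]],"twist":[[0,0,0],[0,0,0],[0,0,0],[0,0,0],[0,0,0]],"hand":[255,255,255,255,255]}' | head -2
python3 st.py 
python3 -m handwheel '{"offset":[[0,0,0.0007],[0,0,0.0005],[0,0,0],[0,0,0]],"twist":[[0,0,0],[0,0,0],[0,0,0],[0,0,0]],"hand":[255,255,255,255]}' | head -2;python3 st.py
```

```text
time_s: 32.77
ee_pos: [0.6777, 0.0034, 0.1671]
t32.77 pos [0.6777 0.0034 0.1671] gap0.0592 grip66.9 F [ 0.9 -0.6 -3.6] err(deg,tool) [ 0.04 -0.06  0.3 ]
time_s: 33.1
ee_pos: [0.6778, 0.0034, 0.166]
t33.10 pos [0.6778 0.0034 0.166 ] gap0.0600 grip66.9 F [-0.   0.2 -3.9] err(deg,tool) [ 0.05 -0.06  0.3 ]
```

```bash

python3 -m handwheel '{"offset":[[0,0,0.0005],[0,0,0.0005],[0,0,0],[0,0,0]],"twist":[[0,0,0],[0,0,0],[0,0,0],[0,0,0]],"hand":[255,255,255,255]}' | head -2;python3 st.py
```

```text
time_s: 33.43
ee_pos: [0.6778, 0.0034, 0.1656]
t33.43 pos [0.6778 0.0034 0.1656] gap0.0596 grip67.5 F [-1.5 -0.4  1.5] err(deg,tool) [ 0.09 -0.06  0.3 ]
```

```bash

python3 -m handwheel '{"offset":[[0,0,0],[0,0,0],[0,0,0],[0,0,0],[0,0,-0.01],[0,0,-0.03],[0,0,-0.04],[0,0,-0.02],[0,0,0]],"twist":[[0,0,0],[0,0,0],[0,0,0],[0,0,0],[0,0,0],[0,0,0],[0,0,0],[0,0,0],[0,0,0]],"hand":[0,0,0,0,0,0,0,0,0]}' | head -2
python3 -m handwheel '{"offset":[[-0.0163,-0.0136,0],[-0.0163,-0.0136,0],[-0.0163,-0.0136,0],[-0.0163,-0.0136,0],[-0.0163,-0.0136,0],[-0.0163,-0.0136,0],[-0.0163,-0.0136,0],[-0.0163,-0.0136,0],[-0.0163,-0.0136,0],[-0.0163,-0.0136,0]],"twist":[[0,0,0],[0,0,0],[0,0,0],[0,0,0],[0,0,0],[0,0,0],[0,0,0],[0,0,0],[0,0,0],[0,0,0]],"hand":[40,40,40,40,40,40,40,40,40,40]}' | head -2
python3 -m handwheel '{"offset":[[-0.0163,-0.0136,0],[-0.0163,-0.0136,0],[-0.0163,-0.0136,0],[-0.0163,-0.0136,0],[-0.0163,-0.0136,0],[0,0,0],[0,0,0],[0,0,0]],"twist":[[0,0,0],[0,0,0],[0,0,0],[0,0,0],[0,0,0],[0,0,0],[0,0,0],[0,0,0]],"hand":[40,40,40,40,40,40,40,40]}' | head -2
python3 st.py 0.474 -0.2414 0.0275
cat > chk.py <<'E'
from h import *
from workcell import bot
import sys
zt=float(sys.argv[1])
for n in("top","side"):
    s=bot.snapshot(n);P=cloud(s); m=(abs(P[...,2]-zt)<.007)&(np.hypot(P[...,0]-.678,P[...,1]-.004)<.05)
    q=ray(s,max(comps(m,10),key=cv2.contourArea)[:,0],zt)[:,:2].astype(np.float32); print(n,np.round(cv2.minEnclosingCircle(q)[0],4),np.round(cv2.minEnclosingCircle(q)[1],4),"bbox mid",((q.min(0)+q.max(0))/2).round(4))
s0=s["frame"]; cv2.imwrite(sys.argv[2],cv2.resize(s0[110:230,170:310],(700,600))[:,:,::-1])
E
python3 chk.py 0.168 pics/s8.png
```

```text
time_s: 34.18
ee_pos: [0.6785, 0.0033, 0.272]
time_s: 35.02
ee_pos: [0.5417, -0.1611, 0.2651]
time_s: 35.68
ee_pos: [0.4752, -0.2421, 0.2648]
t35.68 pos [ 0.4752 -0.2421  0.2648] gap0.0719 grip0.0 F [-0.5  0.5 -0.7] err(deg,tool) [ 0.08 -0.06  0.28]
to go (tool): [ 0.0005 -0.0015  0.2373]
top [0.6781 0.0056] 0.0319 bbox mid [0.6781 0.0057]
side [0.6745 0.0072] 0.0384 bbox mid [0.6759 0.0078]
```

```bash

python3 -m handwheel '{"offset":[[0,-0.0015,0.03],[0,0,0.04],[0,0,0.04],[0,0,0.04],[0,0,0.035],[0,0,0.025],[0,0,0.012],[0,0,0.005],[0,0,0],[0,0,0]],"twist":[[0,0,0],[0,0,0],[0,0,0],[0,0,0],[0,0,0],[0,0,0],[0,0,0],[0,0,0],[0,0,0],[0,0,0]],"hand":[40,40,40,40,40,40,40,40,40,40]}' | head -2
python3 st.py 0.474 -0.2414 0.0265
```

```text
time_s: 36.62
ee_pos: [0.4746, -0.2423, 0.0392]
t36.62 pos [ 0.4746 -0.2423  0.0392] gap0.0718 grip0.0 F [0.2 0.4 0.7] err(deg,tool) [ 0.15 -0.    0.32]
to go (tool): [ 0.0009 -0.0007  0.0127]
```

```bash

python3 -m handwheel '{"offset":[[0.0009,-0.0005,0.007],[0,0,0.004],[0,0,0.0015],[0,0,0],[0,0,0],[0,0,0],[0,0,0],[0,0,0],[0,0,0],[0,0,0]],"twist":[[0,0,0],[0,0,0],[0,0,0],[0,0,0],[0,0,0],[0,0,0],[0,0,0],[0,0,0],[0,0,0],[0,0,0]],"hand":[40,40,40,40,255,255,255,255,255,255]}' | head -2
python3 st.py
python3 -m handwheel '{"offset":[[0,0,-0.003],[0,0,-0.007],[0,0,-0.02],[0,0,-0.03],[0,0,-0.04],[0,0,-0.04],[0,0,-0.04],[0,0,-0.04],[0,0,0],[0,0,0]],"twist":[[0,0,0],[0,0,0],[0,0,0],[0,0,0],[0,0,0],[0,0,0],[0,0,0],[0,0,0],[0,0,0],[0,0,0]],"hand":[255,255,255,255,255,255,255,255,255,255]}' | head -2;python3 st.py 0.6775 0.004 0.24
```

```text
time_s: 37.45
ee_pos: [0.4735, -0.2413, 0.0259]
t37.45 pos [ 0.4735 -0.2413  0.0259] gap0.0477 grip61.7 F [-0.8  0.2  5.2] err(deg,tool) [ 0.11 -0.03  0.3 ]
time_s: 38.28
ee_pos: [0.4737, -0.2418, 0.2477]
t38.28 pos [ 0.4737 -0.2418  0.2477] gap0.0474 grip62.9 F [ 0.8 -1.  -5. ] err(deg,tool) [0.27 0.06 0.3 ]
to go (tool): [0.2447 0.205  0.0084]
```

```bash

python3 -m handwheel '{"offset":[[0.0163,0.0137,0],[0.0163,0.0137,0],[0.0163,0.0137,0],[0.0163,0.0137,0],[0.0163,0.0137,0],[0.0163,0.0137,0],[0.0163,0.0137,0],[0.0163,0.0137,0],[0.0163,0.0137,0],[0.0163,0.0137,0]],"twist":[[0,0,0],[0,0,0],[0,0,0],[0,0,0],[0,0,0],[0,0,0],[0,0,0],[0,0,0],[0,0,0],[0,0,0]],"hand":[255,255,255,255,255,255,255,255,255,255]}' | head -2
python3 -m handwheel '{"offset":[[0.0163,0.0137,0],[0.0163,0.0137,0],[0.0163,0.0137,0],[0.0163,0.0137,0],[0.0163,0.0137,0],[0,0,0.01],[0,0,0.01],[0,0,0],[0,0,0],[0,0,0]],"twist":[[0,0,0],[0,0,0],[0,0,0],[0,0,0],[0,0,0],[0,0,0],[0,0,0],[0,0,0],[0,0,0],[0,0,0]],"hand":[255,255,255,255,255,255,255,255,255,255]}' | head -2
python3 st.py 0.6775 0.004 0.1899
```

```text
time_s: 39.12
ee_pos: [0.6091, -0.0767, 0.2431]
time_s: 39.95
ee_pos: [0.6769, 0.004, 0.2251]
t39.95 pos [0.6769 0.004  0.2251] gap0.0472 grip63.0 F [-0.3 -0.7 -3.4] err(deg,tool) [-0.02 -0.05  0.28]
to go (tool): [-0.      0.0006  0.0352]
```

```bash

python3 -m handwheel '{"offset":[[0,0.0005,0.012],[0,0,0.01],[0,0,0.007],[0,0,0.003],[0,0,0.001],[0,0,0],[0,0,0]],"twist":[[0,0,0],[0,0,0],[0,0,0],[0,0,0],[0,0,0],[0,0,0],[0,0,0]],"hand":[255,255,255,255,255,255,255]}' | head -2
python3 st.py 0.6775 0.004 0.1899 
python3 -m handwheel '{"offset":[[0,0,0.0007],[0,0,0.0005],[0,0,0],[0,0,0]],"twist":[[0,0,0],[0,0,0],[0,0,0],[0,0,0]],"hand":[255,255,255,255]}' | head -2;python3 st.py
```

```text
time_s: 40.53
ee_pos: [0.6778, 0.0042, 0.193]
t40.53 pos [0.6778 0.0042 0.193 ] gap0.0475 grip63.1 F [-0.2 -0.2 -2.8] err(deg,tool) [ 0.08 -0.06  0.3 ]
to go (tool): [-0.0002 -0.0003  0.0031]
time_s: 40.87
ee_pos: [0.6778, 0.0043, 0.1914]
t40.87 pos [0.6778 0.0043 0.1914] gap0.0472 grip63.1 F [ 0.8 -0.2 -2.3] err(deg,tool) [ 0.06 -0.05  0.3 ]
```

```bash

python3 -m handwheel '{"offset":[[0,0,0.0006],[0,0,0.0005],[0,0,0],[0,0,0]],"twist":[[0,0,0],[0,0,0],[0,0,0],[0,0,0]],"hand":[255,255,255,255]}' | head -2;python3 st.py
python3 -m handwheel '{"offset":[[0,0,0.0003],[0,0,0.0002],[0,0,0],[0,0,0]],"twist":[[0,0,0],[0,0,0],[0,0,0],[0,0,0]],"hand":[255,255,255,255]}' | head -2;python3 st.py
```

```text
time_s: 41.2
ee_pos: [0.6777, 0.0043, 0.1901]
t41.20 pos [0.6777 0.0043 0.1901] gap0.0473 grip63.1 F [-0.6  0.1 -2.6] err(deg,tool) [ 0.04 -0.06  0.3 ]
time_s: 41.53
ee_pos: [0.6777, 0.0043, 0.19]
t41.53 pos [0.6777 0.0043 0.19  ] gap0.0475 grip63.3 F [-1.2  0.3 -1.2] err(deg,tool) [ 0.07 -0.05  0.3 ]
```

```bash

python3 -m handwheel '{"offset":[[0,0,0.0003],[0,0,0],[0,0,0],[0,0,0],[0,0,0],[0,0,-0.01],[0,0,-0.025],[0,0,-0.03],[0,0,0]],"twist":[[0,0,0],[0,0,0],[0,0,0],[0,0,0],[0,0,0],[0,0,0],[0,0,0],[0,0,0],[0,0,0]],"hand":[255,40,40,40,40,40,40,40,40]}' | head -2
python3 -m handwheel '{"offset":[[-0.017,-0.0109,0],[-0.017,-0.0109,0],[-0.017,-0.0109,0],[-0.017,-0.0109,0],[-0.017,-0.0109,0],[-0.017,-0.0109,0],[-0.017,-0.0109,0],[-0.017,-0.0109,0],[-0.017,-0.0109,0],[-0.017,-0.0109,0]],"twist":[[0,0,0],[0,0,0],[0,0,0],[0,0,0],[0,0,0],[0,0,0],[0,0,0],[0,0,0],[0,0,0],[0,0,0]],"hand":[40,40,40,40,40,40,40,40,40,40]}' | head -2
python3 -m handwheel '{"offset":[[-0.017,-0.0109,0],[-0.017,-0.0109,0],[-0.017,-0.0109,0],[-0.017,-0.0109,0],[-0.017,-0.0109,0],[-0.017,-0.0109,0],[-0.017,-0.0109,0],[-0.017,-0.0109,0],[-0.017,-0.0109,0],[-0.017,-0.0109,0]],"twist":[[0,0,0],[0,0,0],[0,0,0],[0,0,0],[0,0,0],[0,0,0],[0,0,0],[0,0,0],[0,0,0],[0,0,0]],"hand":[60,60,60,60,60,60,60,60,60,60]}' | head -2
python3 -m handwheel '{"offset":[[0,0,0.04],[0,0,0.04],[0,0,0.04],[0,0,0.03],[0,0,0.02],[0,0,0],[0,0,0]],"twist":[[0,0,0],[0,0,0],[0,0,0],[0,0,0],[0,0,0],[0,0,0],[0,0,0]],"hand":[60,60,60,60,60,60,60]}' | head -2
python3 st.py 0.4597 -0.3351 0.0235; python3 chk.py 0.186 pics/s9.png
```

```text
time_s: 42.28
ee_pos: [0.6785, 0.0042, 0.2614]
time_s: 43.12
ee_pos: [0.569, -0.1672, 0.255]
time_s: 43.95
ee_pos: [0.4609, -0.3378, 0.2548]
time_s: 44.53
ee_pos: [0.4614, -0.3366, 0.0842]
t44.53 pos [ 0.4614 -0.3366  0.0842] gap0.0652 grip0.0 F [ 0.9 -0.1  1.1] err(deg,tool) [ 0.01 -0.09  0.3 ]
to go (tool): [ 0.0014 -0.0017  0.0607]
top [0.6782 0.0037] 0.0257 bbox mid [0.6792 0.0034]
side [0.6754 0.0074] 0.0326 bbox mid [0.6759 0.0059]
```

View pics/s9.png

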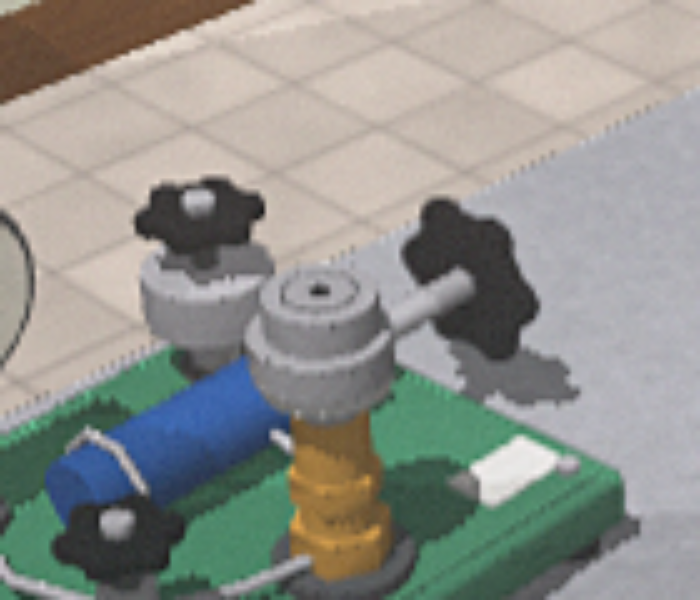

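The middle disc sits flat and well centred on the spare at crop (320,310). Next comes the top disc.

```bash

python3 -m handwheel '{"offset":[[0.001,-0.0015,0.015],[0,0,0.02],[0,0,0.012],[0,0,0.006],[0,0,0.002],[0,0,0],[0,0,0]],"twist":[[0,0,0],[0,0,0],[0,0,0],[0,0,0],[0,0,0],[0,0,0],[0,0,0]],"hand":[60,60,60,60,60,60,60]}' | head -2
python3 st.py 0.4597 -0.3351 0.0235
python3 -m handwheel '{"offset":[[0,0,0.003],[0,0,0.001],[0,0,0],[0,0,0],[0,0,0],[0,0,0],[0,0,0],[0,0,0],[0,0,0],[0,0,0]],"twist":[[0,0,0],[0,0,0],[0,0,0],[0,0,0],[0,0,0],[0,0,0],[0,0,0],[0,0,0],[0,0,0],[0,0,0]],"hand":[60,60,60,255,255,255,255,255,255,255]}' | head -2; python3 st.py
```

```text
time_s: 45.22
ee_pos: [0.4607, -0.3361, 0.03]
t45.22 pos [ 0.4607 -0.3361  0.03  ] gap0.0653 grip0.0 F [-0.4  0.3 -0.3] err(deg,tool) [ 0.11 -0.01  0.3 ]
to go (tool): [ 0.001  -0.001   0.0065]
time_s: 46.05
ee_pos: [0.4603, -0.3359, 0.0254]
t46.05 pos [ 0.4603 -0.3359  0.0254] gap0.0353 grip60.2 F [-0.2  0.7  5.2] err(deg,tool) [ 0.09 -0.03  0.29]
```

```bash

python3 -m handwheel '{"offset":[[0,0,-0.003],[0,0,-0.007],[0,0,-0.02],[0,0,-0.03],[0,0,-0.04],[0,0,-0.04],[0,0,-0.04],[0,0,-0.04],[0,0,-0.02],[0,0,0]],"twist":[[0,0,0],[0,0,0],[0,0,0],[0,0,0],[0,0,0],[0,0,0],[0,0,0],[0,0,0],[0,0,0],[0,0,0]],"hand":[255,255,255,255,255,255,255,255,255,255]}' | head -2
python3 -m handwheel '{"offset":[[0.017,0.0109,0],[0.017,0.0109,0],[0.017,0.0109,0],[0.017,0.0109,0],[0.017,0.0109,0],[0.017,0.0109,0],[0.017,0.0109,0],[0.017,0.0109,0],[0.017,0.0109,0],[0.017,0.0109,0]],"twist":[[0,0,0],[0,0,0],[0,0,0],[0,0,0],[0,0,0],[0,0,0],[0,0,0],[0,0,0],[0,0,0],[0,0,0]],"hand":[255,255,255,255,255,255,255,255,255,255]}' | head -2
python3 -m handwheel '{"offset":[[0.017,0.0109,0],[0.017,0.0109,0],[0.017,0.0109,0],[0.017,0.0109,0],[0.017,0.0109,0],[0.017,0.0109,0],[0.017,0.0109,0],[0.017,0.0109,0],[0.017,0.0109,0],[0.016,0.0105,0]],"twist":[[0,0,0],[0,0,0],[0,0,0],[0,0,0],[0,0,0],[0,0,0],[0,0,0],[0,0,0],[0,0,0],[0,0,0]],"hand":[255,255,255,255,255,255,255,255,255,255]}' | head -2
python3 -m handwheel '{"offset":[[0,0,0],[0,0,0],[0,0,0]],"twist":[[0,0,0],[0,0,0],[0,0,0]],"hand":[255,255,255]}' | head -2
python3 st.py 0.6777 0.0032 0.2074
```

```text
time_s: 46.88
ee_pos: [0.4608, -0.3366, 0.2708]
time_s: 47.72
ee_pos: [0.5682, -0.1644, 0.2639]
time_s: 48.55
ee_pos: [0.676, 0.0052, 0.264]
time_s: 48.8
ee_pos: [0.6754, 0.0039, 0.2645]
t48.80 pos [0.6754 0.0039 0.2645] gap0.0357 grip60.2 F [ 0.3  0.1 -1.7] err(deg,tool) [-0.04 -0.04  0.3 ]
to go (tool): [-0.0008  0.0023  0.0571]
```

```bash

python3 -m handwheel '{"offset":[[-0.0007,0.002,0.015],[0,0,0.015],[0,0,0.012],[0,0,0.007],[0,0,0.003],[0,0,0.001],[0,0,0],[0,0,0]],"twist":[[0,0,0],[0,0,0],[0,0,0],[0,0,0],[0,0,0],[0,0,0],[0,0,0],[0,0,0]],"hand":[255,255,255,255,255,255,255,255]}' | head -2
python3 st.py 0.6777 0.0032 0.2074
```

```text
time_s: 49.47
ee_pos: [0.678, 0.0034, 0.2134]
t49.47 pos [0.678  0.0034 0.2134] gap0.0356 grip60.2 F [-0.3 -0.7 -1.5] err(deg,tool) [ 0.12 -0.05  0.29]
to go (tool): [-0.0002 -0.0003  0.006 ]
```

```bash

python3 -m handwheel '{"offset":[[0,0,0.002],[0,0,0.0015],[0,0,0.001],[0,0,0],[0,0,0]],"twist":[[0,0,0],[0,0,0],[0,0,0],[0,0,0],[0,0,0]],"hand":[255,255,255,255,255]}' | head -2;python3 st.py
python3 -m handwheel '{"offset":[[0,0,0.0007],[0,0,0.0005],[0,0,0],[0,0,0]],"twist":[[0,0,0],[0,0,0],[0,0,0],[0,0,0]],"hand":[255,255,255,255]}' | head -2;python3 st.py
```

```text
time_s: 49.88
ee_pos: [0.6778, 0.0036, 0.2078]
t49.88 pos [0.6778 0.0036 0.2078] gap0.0359 grip60.2 F [-1.1 -0.4 -1.2] err(deg,tool) [ 0.04 -0.06  0.3 ]
time_s: 50.22
ee_pos: [0.6779, 0.0036, 0.2075]
t50.22 pos [0.6779 0.0036 0.2075] gap0.0358 grip60.8 F [-1.6  0.5  5.4] err(deg,tool) [ 0.11 -0.06  0.3 ]
```

Contact. I release and withdraw to the right.

```bash

python3 -m handwheel '{"offset":[[0,0,0],[0,0,0],[0,0,0],[0,0,0],[0,0,-0.01],[0,0,-0.025],[0,0,-0.03],[0,0,0]],"twist":[[0,0,0],[0,0,0],[0,0,0],[0,0,0],[0,0,0],[0,0,0],[0,0,0],[0,0,0]],"hand":[60,60,60,60,60,60,60,60]}' | head -2
python3 -m handwheel '{"offset":[[-0.022,-0.014,0],[-0.022,-0.014,0],[-0.022,-0.014,0],[-0.022,-0.014,0],[-0.022,-0.014,0],[-0.022,-0.014,0],[-0.022,-0.014,0],[-0.022,-0.014,0],[-0.022,-0.014,0],[-0.022,-0.014,0]],"twist":[[0,0,0],[0,0,0],[0,0,0],[0,0,0],[0,0,0],[0,0,0],[0,0,0],[0,0,0],[0,0,0],[0,0,0]],"hand":[60,60,60,60,60,60,60,60,60,60]}' | head -2
python3 -m handwheel '{"offset":[[-0.022,-0.014,0],[-0.022,-0.014,0],[-0.022,-0.014,0],[-0.022,-0.005,0],[-0.022,0,0],[0,0,0],[0,0,0],[0,0,0]],"twist":[[0,0,0],[0,0,0],[0,0,0],[0,0,0],[0,0,0],[0,0,0],[0,0,0],[0,0,0]],"hand":[60,60,60,60,60,60,60,60]}' | head -2
python3 st.py; python3 chk.py 0.204 pics/s10.png
python3 - <<'E'
from h import *
from workcell import bot
s=bot.snapshot("top"); P=cloud(s); f=s["frame"]
m=(abs(P[...,2]-.084)<.008)&(np.hypot(P[...,0]-.4868,P[...,1]+.0163)<.06)
q=ray(s,max(comps(m),key=cv2.contourArea)[:,0],.084)[:,:2].astype(np.float32); print("due",cv2.minEnclosingCircle(q))
cv2.imwrite("pics/t10.png",np.hstack([cv2.resize(f[60:280,150:510],(500,400)),cv2.resize(cv2.imread("pics/s10.png")[150:,150:500,::-1],(300,400))])[:,:,::-1])
E
```

```text
time_s: 50.88
ee_pos: [0.6784, 0.0035, 0.2786]
time_s: 51.72
ee_pos: [0.5382, -0.2182, 0.2722]
time_s: 52.38
ee_pos: [0.4925, -0.3272, 0.2716]
t52.38 pos [ 0.4925 -0.3272  0.2716] gap0.0656 grip0.0 F [-0.8  0.2  0.5] err(deg,tool) [ 0.06 -0.06  0.29]
top [0.6775 0.0038] 0.0203 bbox mid [0.6777 0.0032]
side [0.6762 0.0067] 0.0259 bbox mid [0.6755 0.0072]
due ((0.48982229828834534, -0.017300717532634735), 0.031291548162698746)
```

View pics/t10.png

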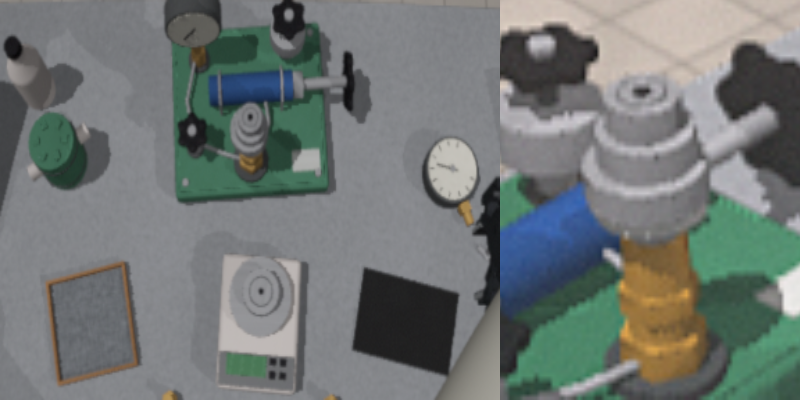

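The picture shows the stack rebuilt and centred at (250,125), the due disc on the pan at (262,290), the mat and tray empty, and both bystanders in place.

```bash
python3 -c "
from workcell import bot
print(bot.finish_job())"
```

```text
the job is handed in; nothing more can be done
None
```

The job is handed in: the due disc lies about 3 mm off the pan's centre, and the spare, middle and top discs are stacked flat on the carrier within a few millimetres of its axis by camera, with the gauge and transmitter where they were; no verdict came back.

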